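Set the day wheel and stamp a sealed tray

TASK

Date the sealed tray that stands in the mouth of the bench day coder: with a fingertip, push it along the guide until its rim is fully home against the end stop, and flick the coder's thumbwheel round click by click until the numeral 5 rests facing straight up. When both are right (not before), press the round pad down until the printing foot bears firmly on the tray's lid for a moment, and let it spring back up. Pick nothing up, keep the tray flat on the plate, and leave the other things where they are.

Things in the scene. Friction and masses are not known exactly. Their poses are not given: they have to be found in the camera images.
- coder: Bench day coder, fixed on the table: steel plate 176 x 330 mm, 6 mm thick, x -66..+110, y -268..+62 mm, with a grey stamping head. Origin on the table top, straight below the thumbwheel's centre; z up, x away from the robot (to the grey post x 63..97, y -32..32, 60 mm high), y along the tray guide to the end stop.
- guide_mouth (a point): Middle of the guide's mouth, on the plate; coder frame (0, -88, 6) mm. Two strips 14 mm high run below the tray's rim: inner faces at x = -38 and +38 mm from y = -45 to +30 mm, flared outwards to about x = -53 and +53 mm here.
- stop_face (a point): Middle of the end stop's face that the tray's rim must meet; coder frame (0, 36, 48) mm. The stop is an upright aluminium plate 70 mm wide (along x), its top 54 mm above the table.
- tray: Sealed food tray to be stamped (black body, clear lid), loose, about 0.4 kg, on the plate in the guide's mouth. Body 70 x 105 mm, 45 mm high; flat rim at its top, 3 mm thick, 100 x 135 mm over all. Origin: middle of its underside, z up, y along its long side (rim ends at y = -67 and +68 mm). Home: origin at (0, -32) mm in the coder frame, yaw as the coder's.
- wheel_axis (a point): Centre of the white thumbwheel, 112 mm above the table; its axle lies along the coder's y. 24 mm wide, with 7 flat faces 23 mm from the axis, each with a raised black numeral 1 to 7, 12 mm high, upright as seen from the robot. Grey cheeks beside it (y -19..19, x -42..42 mm) end 134 mm above the table; index marks on their tops flank the upper face.
- paddle_top (a point): Point 36 mm above the wheel's axis: highest reach of its paddles (fixed to the head). Between neighbouring faces a paddle, 3.6 mm thick, 22 mm wide, stands out to 36 mm from the axis. At rest on a click one face looks straight up and two paddles stand 25.7 degrees before and behind the top, their ends 16 mm before and behind the axis and 32 mm above it.
- day_wheel (a joint): Turn of the thumbwheel, rad, in sprung clicks 0.898 apart: 0 = numeral 1 up, 0.898 = 2, 1.795 = 3, 2.693 = 4, 3.590 = 5 up, 4.488 = 6, 5.386 = 7, 6.283 = 1 again; endless both ways. Moving its top towards the robot (coder -x) raises the value. A paddle pushed (about 4 N) past half-way jumps on to the next click; a tip 28 mm above the axis slips off it after one click.
- press_pad (a point): Middle of the top of the round black press pad, 36 mm across, behind the wheel on the head's arm; coder frame (80, 0, 140) mm with the head up; it sinks with the head.
- stamp_head (a joint): How far the head (wheel, foot and pad together) is pressed down, m: 0 = up. A spring lifts it again: about 6 N to start it, 10 N at 12 mm, where the foot meets the lid of a tray that is home; 16 mm is the end of its travel with nothing below. The foot itself gives up to 2 mm.
- print_foot: Black printing foot under the wheel, 32 x 24 mm, its underside 63 mm above the table with the head up. Its origin is the coder's origin while the head is up, and sinks with the head.
- next_tray: Bystander: another sealed tray, white, 100 x 135 x 47 mm, to the left; origin at its underside.
- label_reel: Bystander: roll of labels, 84 mm across, 46 mm high, lying flat; origin at the middle of its underside.
- garlic: Bystander: garlic bulb, 60 x 57 x 58 mm, on the right; origin at its underside.
- felt_pen: Bystander: felt pen, 135 mm long, 17 mm thick, lying near the table's front edge on the right; origin at the middle of its underside.

How it is judged:
By the outcome, as a careful person would: the job done as asked, in the order asked, and still so for the second after the job is handed in, with the robot touching nothing.
It also fails if it takes over 72 s, if anything falls off the work surface, if the arm or the gripper's body presses on something with over 40 N, if the wrist force passes 120 N, or if a joint passes its speed limit or range.

ROBOT

A 6-joint arm with a two-finger parallel gripper is mounted at the origin on a cart in front of the work surface, level with it; the furniture and walls round the work are solid. World frame = base frame: x ahead of the robot, y to its left, z up, the work surface at z = 0. Lengths are in mm, angles in rad, forces in N, time in s.
With the tool pointing down it reaches from about 300 to 775 mm from the base axis. Payload 14.6 kg.
Tool frame: the origin (TCP) lies between the finger pads; the fingertips stand 8 mm ahead of it and the grasp point (between the pads) lies 11 mm behind it; x points along the fingers, y is the direction in which the jaws open and shut, and the axes are right-handed (so a half turn about x gives the same grasp; the last joint's range is limited). The gripper opens to 94 mm and grips with 3 to 60 N. Pads are 16 mm wide; open, the fingers measure 119 mm over their backs; the gripper's body (75 mm by 177 mm) begins 78 mm behind the grasp point.
Start: joints at [-1.208, 0.3, 1.521, -0, 1.321, -0.067], TCP at [229.171, -499.97, 191.846] pointing down, gripper open.
Joint ranges: [-3.03, 3.03], [-0.79, 2.21], [0.23, 2.52], [-1.04, 4.18], [0, 3.07], [-2.55, 2.55]. Speed limits (rad/s): [2.22, 2.22, 2.57, 3.14, 3.14, 3.14].

INTERFACE

Orientations are given as [roll, pitch, yaw] about the fixed x, y, z axes, in that order (R = Rz(yaw) Ry(pitch) Rx(roll)).
In Python, from cell import telemetry, camera, calibration, order gives the robot as it stands.
- The arm moves only by the shell command python3 -m handwheel 'ROWS' [FORCE]. ROWS is JSON, a list of rows, each a list of 7 numbers: the turn, a rotation vector about the tool's x, y, z as a fraction of full scale, then the shift along the tool's x, y, z as a fraction of full scale, then the opening, from 0 (shut) to 1 (fully open). A call has 1 to 12 rows; each row is the pose to reach, as a shift and turn from the pose measured when the call began, along the tool's axes at that moment, turning the shorter way round; what a row does not reach only later rows make up. Full scale, the value 1, is 300 mm for a shift and pi rad for a turn. A row lasts 1/8 s, in which the tool goes at most 62.5 mm and 10.7 degrees, less where a joint would pass 70% of its speed; a pose out of reach is approached as far as the arm can. A call with a number of a shift or a turn outside -1 to 1 is refused whole. A call with a gripper value outside its range is refused whole. The fingers move at their own pace and stop on an object; FORCE is the grip in N (left out, the last holds). Time passes only in rows, so rows that repeat a pose let the fingers close. It gives the time, the measured TCP pose, the force and the opening at its end, in the units of the state.
- telemetry.read_state(): the state, without advancing time (a new reading comes with each control period).
- camera(name): name is "scene" or "side" or "wrist"; returns the picture (480x640x3 uint8, red, green, blue); there is no depth.
- calibration(name): a dict with "fov_y" (degrees; the focal length in pixels is half the picture's height over the tangent of half this angle, whatever the lens; pixels are square), "cx", "cy" (the principal point, pixels), "k1" (the pictures are not rectified: a ray, as slopes to the right and down, at radius r is drawn at 1 + k1 r^2 times it, then the intrinsics apply), "position" and "attitude" of the camera in the world. Camera axes: x right, y down, z forward; pixel columns grow to the right and rows downward; lengths in mm; the calibration is good to about 2 mm. A picture is of the moment at which its call begins: read the wrist's pose just before it. calibration takes no time and is no camera call; for the wrist camera it gives the pose at the moment of the call.
- order.sign_off(): hands the job in, once; it reports no verdict.
The state is a dict: "clock": time; "joints": joint angles; "qd": joint speeds; "effort": joint torques, N m; "eef_pos": TCP position; "eef_rot": TCP orientation; "wrist_force": force on the tool from outside, world axes, zero at the start; "moment": the same for the moment, N m; "finger_gap": finger opening in mm.
Only numpy, scipy, OpenCV 4.12 (cv2) and the standard library are available. Lean on these libraries where they do the work, as an engineer would, in place of code of your own. Each camera call takes 0.05 s, during which the arm holds its last target.

## Working session

There is one attempt and no reset: what is moved stays moved. The work goes in short steps, Python scripts to look and compute and a shell command to move; the robot and the scene stay as the last step left them, time stands still between calls to the robot, and variables do not carry over. Pictures are saved under pics/ and viewed, and the job is handed in when it is done.

```bash
ls; mkdir -p pics
python3 - <<'E'
from cell import telemetry, camera, calibration, order
import cv2
print(telemetry.read_state())
for n in ["scene","side","wrist"]:
    print(n,calibration(n))
    cv2.imwrite(f"pics/{n}0.png",camera(n)[:,:,::-1])
E
```

```text
pics
{'clock': 0.0, 'joints': array([-1.20763143e+00,  3.00477202e-01,  1.52158164e+00,  2.44419738e-05,
        1.32071908e+00, -6.66139540e-02]), 'qd': array([0.00173922, 0.00152916, 0.00117492, 0.00027146, 0.00068342,
       0.00094692]), 'effort': array([-8.58035892e-04, -5.31804764e+01, -3.52736521e+01,  7.07848719e-02,
        2.43876205e-02, -7.96730183e-05]), 'eef_pos': array([ 229.06365193, -499.71712056,  191.2827653 ]), 'eef_rot': array([-1.65738158,  1.56961082,  1.91398387]), 'wrist_force': array([ 0.12344751,  0.36134067, -0.16282804]), 'moment': array([ 0.03096785,  0.03789895, -0.03917034]), 'finger_gap': 94.04530194286465}
scene {'fov_y': 45.661783063949514, 'cx': 317.153929826149, 'cy': 236.45477339791898, 'k1': 0.05779618417010268, 'position': array([ 737.91870115,  767.15665048, 1290.68087724]), 'attitude': array([-2.54027506e+00, -7.36775138e-04,  2.85972554e+00])}
side {'fov_y': 48.9095205911177, 'cx': 316.6233883365498, 'cy': 239.95559031373102, 'k1': -0.14464339064075482, 'position': array([ 405.16408797, -964.54775814,  984.47150866]), 'attitude': array([-2.30776173, -0.00710903, -0.1272051 ])}
wrist {'fov_y': 64.98382063702417, 'cx': 313.5039148652012, 'cy': 236.42984578053037, 'k1': 0.024890792716727412, 'position': array([ 304.18893544, -465.99539821,  384.43076204]), 'attitude': array([ 2.85379576e+00,  4.92655655e-04, -1.14106427e+00])}
```

View pics/scene0.png

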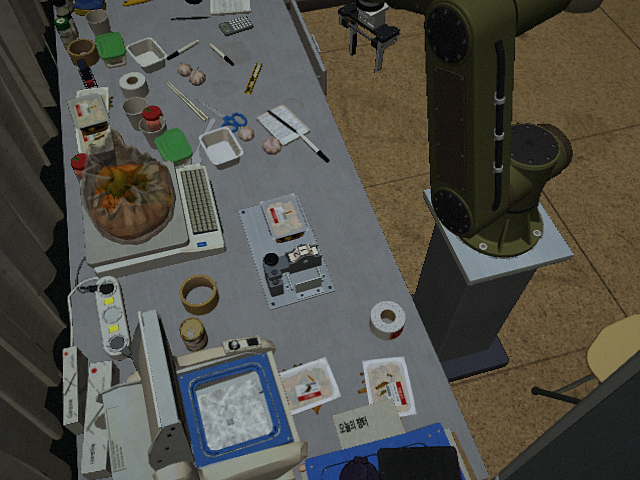

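View pics/side0.png

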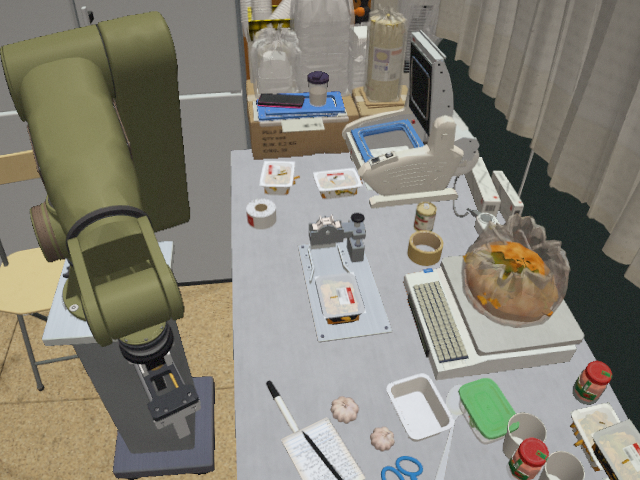

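View pics/wrist0.png

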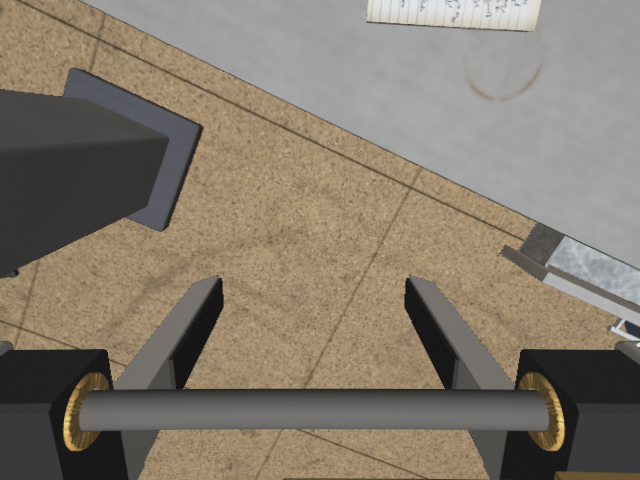

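```bash
cat > h.py <<'E'
import numpy as np, cv2
from scipy.spatial.transform import Rotation as R
from scipy.optimize import least_squares
from cell import telemetry, camera, calibration, order
def cam(n):
    c=dict(calibration(n)); c['f']=240/np.tan(np.radians(c['fov_y'])/2); c['R']=R.from_euler('xyz',c['attitude']).as_matrix(); return c
def proj(c,P):
    p=(np.atleast_2d(P)-c['position'])@c['R']; s=p[:,:2]/p[:,2:]; r2=(s**2).sum(1,keepdims=True)
    return s*(1+c['k1']*r2)*c['f']+[c['cx'],c['cy']]
def back(c,uv,z):
    d=(np.atleast_2d(uv)-[c['cx'],c['cy']])/c['f']; s=d.copy()
    for _ in range(20): s=d/(1+c['k1']*(s**2).sum(1,keepdims=True))
    v=np.c_[s,np.ones(len(s))]@c['R'].T
    t=(z-c['position'][2])/v[:,2]; return c['position']+v*t[:,None]
def shot(n,name,box=None,k=1):
    im=camera(n)[:,:,::-1].copy()
    if box: x,y,w,h=box; im=im[y:y+h,x:x+w]
    cv2.imwrite('pics/'+name,cv2.resize(im,None,fx=k,fy=k,interpolation=cv2.INTER_CUBIC))
def T(): 
    s=telemetry.read_state(); return s['eef_pos'],R.from_euler('xyz',s['eef_rot']).as_matrix(),s
E
python3 - <<'E'
import cv2
a=cv2.imread('pics/scene0.png')[180:320,220:360]; b=cv2.imread('pics/side0.png')[200:350,280:420]
cv2.imwrite('pics/a.png',cv2.resize(a,(560,560),interpolation=cv2.INTER_CUBIC))
cv2.imwrite('pics/b.png',cv2.resize(b,(560,600),interpolation=cv2.INTER_CUBIC))
E
```

```text
(no output)
```

View pics/a.png

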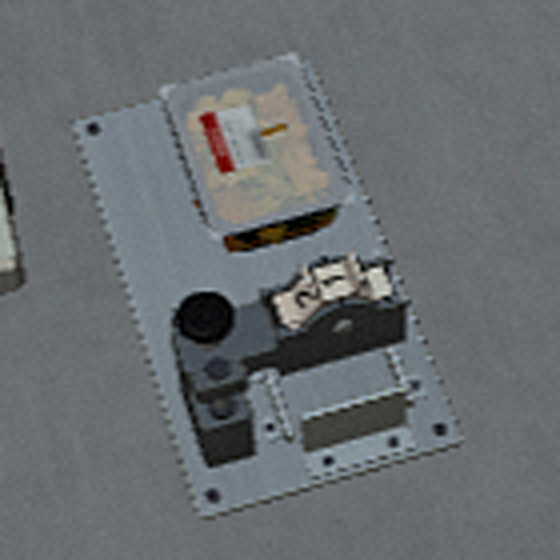

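View pics/b.png

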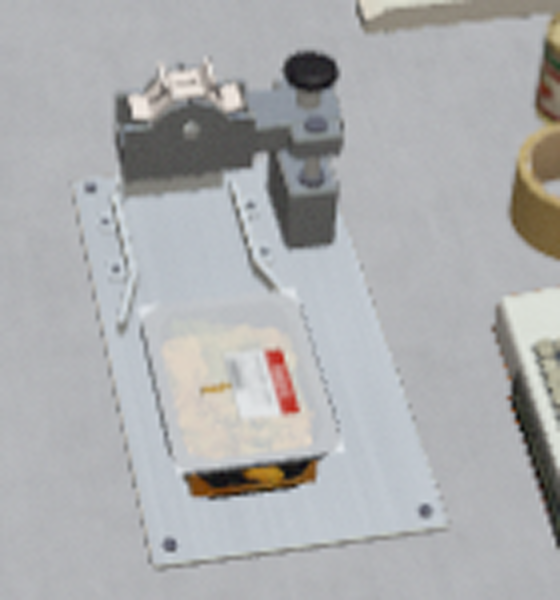

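Run:
```python
from h import *
S=cam('scene');D=cam('side')
sa=lambda u:np.array(u)/4+[220-.4,180-.4]
sb=lambda u:np.array(u)/4+[280-.4,200-.4]
obs=[(S,(110,62,6),sa((202,515))),(S,(-66,62,6),sa((463,438))),(S,(110,-268,6),sa((75,122))),
(D,(-66,-268,6),sb((153,565))),(D,(110,-268,6),sb((447,523))),(D,(-66,62,6),sb((72,182))),
(S,(80,0,140),sa((206,312))),(D,(80,0,140),sb((311,70)))]
def w(p,P): c,s=np.cos(p[2]),np.sin(p[2]); return np.array([p[0]+c*P[0]-s*P[1],p[1]+s*P[0]+c*P[1],P[2]])
f=lambda p:np.concatenate([proj(c,w(p,P))[0]-u for c,P,u in obs])
r=least_squares(f,[500,0,0]);print(r.x,r.fun.round(1))
rs=[(S,(110,62,6),0)]
tr=[(S,(50,-67,51),sa((163,92))),(S,(-50,-67,51),sa((297,57))),(S,(-50,68,51),sa((352,200))),(S,(50,68,51),sa((210,238))),
(D,(-50,68,51),sb((142,318))),(D,(50,68,51),sb((290,290))),(D,(50,-67,51),sb((340,447))),(D,(-50,-67,51),sb((180,470)))]
g=lambda p:np.concatenate([proj(c,w(p,P))[0]-u for c,P,u in tr])
t=least_squares(g,[500,0,0]);print(t.x,t.fun.round(1))
d=t.x-r.x;c,s=np.cos(r.x[2]),np.sin(r.x[2]);print('tray in coder',c*d[0]+s*d[1],-s*d[0]+c*d[1],np.degrees(d[2]))
```

```text
[5.60955009e+02 3.25678291e+01 4.35052561e-02] [-0.6  0.5  0.1  0.1 -1.  -0.6 -0.5  0.4  0.2  0.6 -0.9 -0.5 -0.4 -0.4
 -0.6 -1.5]
[ 5.70131270e+02 -1.40712653e+02  4.47208259e-02] [-1.8 -0.8 -0.6 -1.2  0.9  0.7  0.2  1.2 -1.9 -2.9  0.9 -0.7  1.4  1.5
 -1.5  1.4]
tray in coder 1.631345380446132 -173.51561323870246 0.06964702316796312
```

```bash
cat >> h.py <<'E'
def plan(tcp,yaw):
    """tcp world target, yaw = azimuth of tool z (camera side); tool pointing down. prints row numbers"""
    p,M,s=T()
    x=np.array([0,0,-1.]); z=np.array([np.cos(yaw),np.sin(yaw),0]); y=np.cross(z,x)
    G=np.c_[x,y,z]
    rv=R.from_matrix(M.T@G).as_rotvec()/np.pi; sh=M.T@(np.array(tcp)-p)/300
    n=max(np.linalg.norm(sh)*300/62.5,np.degrees(np.linalg.norm(rv)*np.pi)/10.7)
    print('rot',rv.round(4),'shift',sh.round(4),'rows',round(n,1),'clock',s['clock'])
E
python3 - <<'E'
from h import *
p,M,s=T();print(M.round(3))
plan((545,-200,300),np.pi/2+.0435)
E
```

```text
[[-0.     0.417 -0.909]
 [ 0.001 -0.909 -0.417]
 [-1.    -0.001 -0.   ]]
rot [6.229e-01 3.000e-04 2.000e-04] shift [-0.3614 -0.4701 -1.3737] rows 10.5 clock 0.15
```

Run:
```python
from h import *
plan((400,-350,300),-np.pi/2+.0435)
plan((545,-200,300),-np.pi/2+.0435)
```

```text
rot [-3.771e-01 -2.000e-04  2.000e-04] shift [-0.3616 -0.2169 -0.726 ] rows 6.3 clock 0.15
rot [-3.771e-01 -2.000e-04  2.000e-04] shift [-0.3614 -0.4701 -1.3737] rows 7.2 clock 0.15
```

```bash
python3 -m handwheel '[[-0.06,0,0,-0.2,0,0,0],[-0.12,0,0,-0.36,-0.05,-0.15,0],[-0.18,0,0,-0.36,-0.1,-0.35,0],[-0.24,0,0,-0.36,-0.16,-0.53,0],[-0.3,0,0,-0.36,-0.22,-0.73,0],[-0.377,0,0,-0.36,-0.26,-0.9,0],[-0.377,0,0,-0.36,-0.26,-0.9,0]]' 60
python3 - <<'E'
from h import *
plan((545,-200,300),-np.pi/2+.0435)
E
```

```text
clock: 1.02
eef_pos: [444.1, -314.1, 299.0]
eef_rot: [-2.751, 1.569, 2.013]
wrist_force: [-0.4, 0.0, -0.3]
finger_gap: 27.3
rot [ 0.0025 -0.0005  0.0002] shift [-0.0029  0.3553 -0.3625] rows 2.4 clock 1.025
```

```bash
python3 -m handwheel '[[0,0,0,0,0.18,-0.18,0],[0,0,0,0,0.355,-0.36,0],[0,0,0,0,0.355,-0.36,0],[0,0,0,0,0.355,-0.36,0],[0,0,0,0,0.355,-0.36,0]]' 60
python3 - <<'E'
from h import *
c=cam('wrist'); import json
np.save('w1.npy',c,allow_pickle=True)
shot('wrist','w1.png')
print(T()[2]['wrist_force'])
E
```

```text
clock: 1.65
eef_pos: [544.5, -201.4, 299.0]
eef_rot: [-2.537, 1.569, 2.227]
wrist_force: [-0.2, 0.7, 0.3]
finger_gap: 0.4
[-0.625849   -0.82007465  0.54044953]
```

View pics/w1.png

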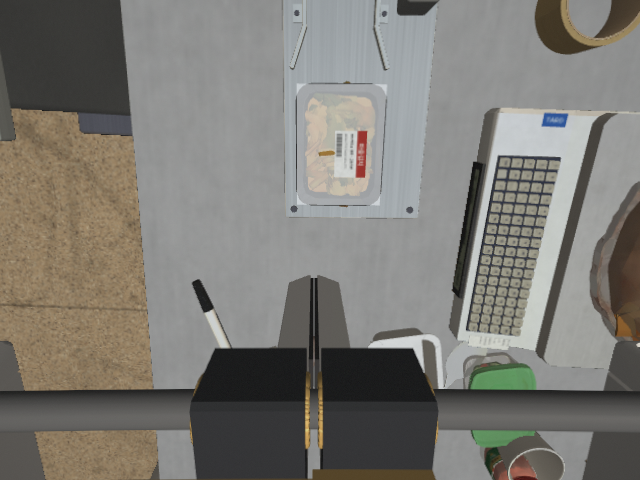

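Run:
```python
import cv2
a=cv2.imread('pics/w1.png')[60:230,270:440]
cv2.imwrite('pics/w1b.png',cv2.resize(a,(680,680),interpolation=cv2.INTER_CUBIC)[:600])
```

```text
(no output)
```

View pics/w1b.png

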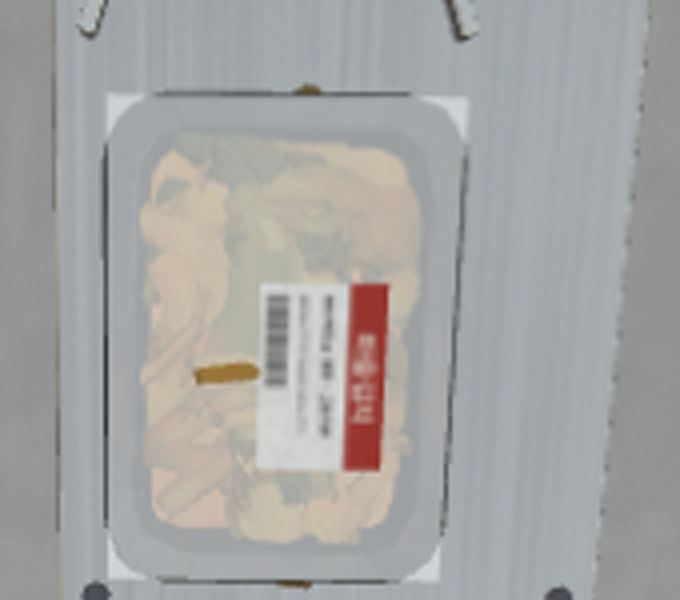

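Run:
```python
from h import *
c=np.load('w1.npy',allow_pickle=True).item()
k=np.array([(107,93),(470,97),(441,582),(107,579)])/4+[270-.4,60-.4]
P=back(c,k,51);print(P.round(1))
print(P.mean(0), np.degrees(np.arctan2(*(P[0]-P[3])[[0,1]])),np.degrees(np.arctan2(*(P[1]-P[2])[[0,1]])),np.degrees(np.arctan2((P[1]-P[0])[1],(P[1]-P[0])[0])))
print(back(c,[(288,217),(419,217)],6).round(1))
r=[561,32.6,.0435]
w=lambda P:np.array([r[0]+np.cos(r[2])*P[0]-np.sin(r[2])*P[1],r[1]+np.sin(r[2])*P[0]+np.cos(r[2])*P[1],P[2]])
print([w(q).round(1) for q in [(-66,-268,6),(110,-268,6)]])
```

```text
[[ 518.8  -76.7   51. ]
 [ 617.3  -72.9   51. ]
 [ 623.2 -206.5   51. ]
 [ 523.9 -210.7   51. ]]
[ 570.76802233 -141.71122724   51.        ] -2.1513927870238074 -2.5268291836546726 2.2541565843492166
[[ 511.8 -237.6    6. ]
 [ 684.8 -228.8    6. ]]
[array([ 506.7, -238. ,    6. ]), array([ 682.6, -230.4,    6. ])]
```

```bash
cat >> h.py <<'E'
C=[561,32.6,.0435]
def cw(P,r=C): return np.array([r[0]+np.cos(r[2])*P[0]-np.sin(r[2])*P[1],r[1]+np.sin(r[2])*P[0]+np.cos(r[2])*P[1],P[2]])
def wc(P,r=C):
    d=np.array(P)-[r[0],r[1],0]; c,s=np.cos(r[2]),np.sin(r[2]); return np.array([c*d[0]+s*d[1],-s*d[0]+c*d[1],d[2]])
Y0=-np.pi/2+C[2]
E
python3 - <<'E'
from h import *
plan(cw((1.5,-266,44)),Y0)
E
```

```text
rot [ 0.0022 -0.0005  0.0003] shift [0.8502 0.0945 0.1108] rows 4.1 clock 1.7
```

```bash
python3 -m handwheel '[[0,0,0,0.1,0.09,0.111,0],[0.002,0,0,0.3,0.0945,0.111,0],[0.002,0,0,0.5,0.0945,0.111,0],[0.002,0,0,0.7,0.0945,0.111,0],[0.002,0,0,0.85,0.0945,0.111,0],[0.002,0,0,0.85,0.0945,0.111,0],[0.002,0,0,0.85,0.0945,0.111,0]]' 60
python3 - <<'E'
from h import *
shot('side','s1.png',(270,150,200,150),4)
p,M,s=T();print(wc(p),s['wrist_force'])
plan(cw((1.5,-113,44)),Y0)
E
```

```text
clock: 2.58
eef_pos: [574.8, -234.2, 46.4]
eef_rot: [1.678, 1.569, 0.15]
wrist_force: [0.4, -0.5, 0.0]
finger_gap: 0.4
[   2.45748814 -267.05555838   46.75953295] [ 0.35677458 -0.90075903  0.180935  ]
rot [-0.      0.0001 -0.0008] shift [ 0.0091 -0.0032 -0.5135] rows 2.5 clock 2.625
```

View pics/s1.png

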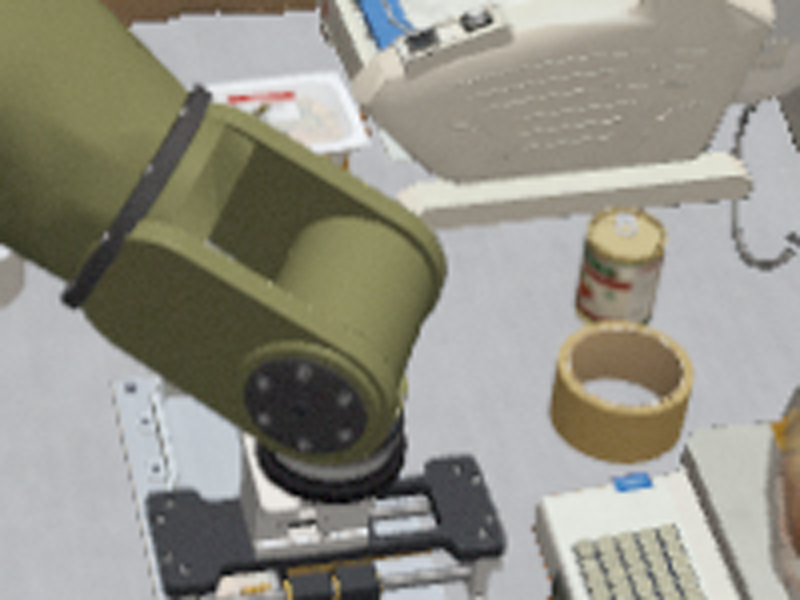

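```bash
python3 -m handwheel '[[0,0,0,0.005,-0.003,-0.03,0],[0,0,0,0.009,-0.003,-0.05,0],[0,0,0,0.009,-0.003,-0.08,0],[0,0,0,0.009,-0.003,-0.11,0],[0,0,0,0.009,-0.003,-0.14,0],[0,0,0,0.009,-0.003,-0.18,0],[0,0,0,0.009,-0.003,-0.22,0],[0,0,0,0.009,-0.003,-0.26,0],[0,0,0,0.009,-0.003,-0.3,0],[0,0,0,0.009,-0.003,-0.34,0],[0,0,0,0.009,-0.003,-0.36,0],[0,0,0,0.009,-0.003,-0.36,0]]' 60
python3 - <<'E'
from h import *
p,M,s=T();print(wc(p))
shot('wrist','w2.png')
plan(cw((1.5,-111,44)),Y0)
E
```

```text
clock: 4.12
eef_pos: [569.5, -125.9, 44.1]
eef_rot: [1.452, 1.568, -0.074]
wrist_force: [-0.7, -0.0, 0.3]
finger_gap: 0.5
[   1.61788584 -158.75015043   44.08352832]
rot [ 0.      0.0001 -0.0008] shift [ 0.0002 -0.0004 -0.1604] rows 0.8 clock 4.175
```

View pics/w2.png

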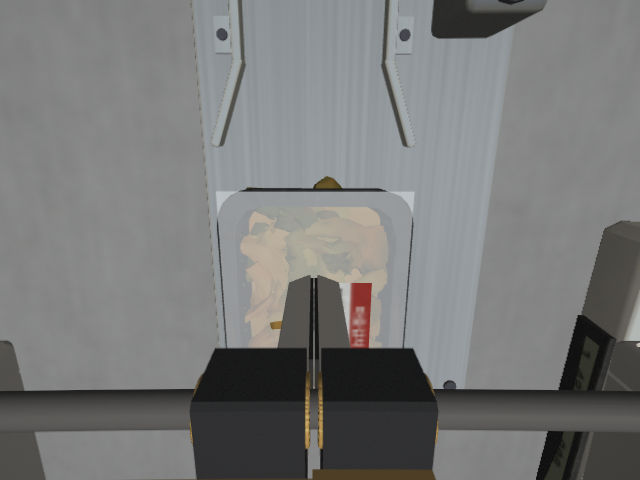

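Run:
```python
from h import *
c=cam('wrist');p,M,s=T()
print(c['position'],c['attitude'],p,s['wrist_force'],s['moment'])
print(proj(c,p),proj(c,p+[0,0,-8]),proj(c,p+[0,-8,-8]))
print([wc(q).round(1) for q in back(c,[(217,192),(415,192),(315,280)],51)])
print(c['R'].round(2))
```

```text
[564.9158064  -43.90352802 237.12343211] [ 2.85276973 -0.00289118  0.04358806] [ 569.55045079 -126.28562954   44.07578135] [-0.40579275 -1.5834652   0.15823891] [-0.05558795 -0.05950309 -0.00773973]
[[314.37580484 279.99711198]] [[314.30449449 274.47639339]] [[313.69482582 287.30768971]]
[array([ -46.8, -108.9,   51. ]), array([  51.6, -108.9,   51. ]), array([   1.9, -156.1,   51. ])]
[[ 1.    0.04  0.02]
 [ 0.04 -0.96 -0.28]
 [ 0.    0.28 -0.96]]
```

Run:
```python
from h import *
shot('scene','s2.png',(220,170,200,150),4)
shot('side','s3.png',(240,150,200,200),3)
```

```text
(no output)
```

View pics/s2.png

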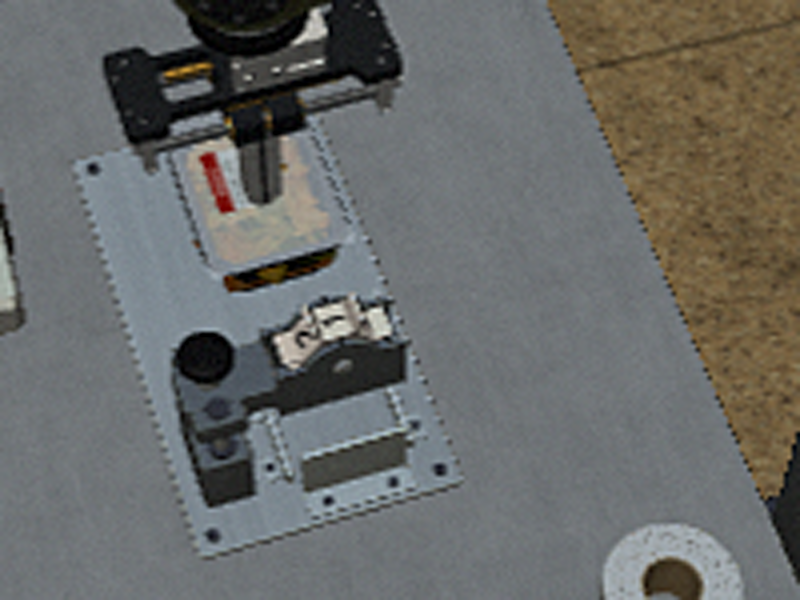

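View pics/s3.png

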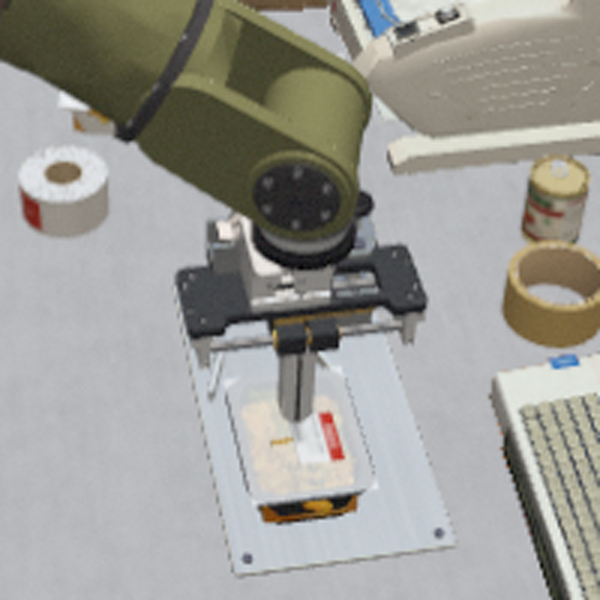

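Run:
```python
from h import *
S=cam('scene');D=cam('side');p,M,s=T()
obs=[(S,np.array((265,203))/4+[219.6,169.6]),(D,np.array((297,421))/3+[239.7,149.7])]
r=least_squares(lambda q:np.concatenate([proj(c,q)[0]-u for c,u in obs]),p);print(r.x,r.fun,p)
print([proj(c,p-[0,0,8]) for c,u in obs],[u for c,u in obs])
```

```text
[ 569.74591375 -125.47303862   48.92231877] [-1.25176531  0.09228723 -1.11570896 -0.05211491] [ 569.49488877 -126.55672024   44.03212015]
[array([[284.80995574, 222.90984054]]), array([[337.36596564, 293.93391831]])] [array([285.85, 220.35]), array([338.7       , 290.03333333])]
```

Run:
```python
import cv2,numpy as np
a=[cv2.resize(cv2.imread(f'pics/{n}.png')[255:355,275:355],None,fx=5,fy=5,interpolation=cv2.INTER_CUBIC) for n in('w1','w2')]
cv2.imwrite('pics/cmp.png',np.hstack(a))
from h import *
c=cam('wrist');p,M,s=T()
for dz in(-8,0,7):print(proj(c,p+[0,8,dz]),proj(c,p+[0,-8,dz]))
```

```text
[[314.88055049 261.33110305]] [[313.66256149 287.26175832]]
[[314.97361286 266.42118746]] [[313.70927825 293.19147122]]
[[315.06093057 271.19664931]] [[313.75304717 298.74735948]]
```

View pics/cmp.png

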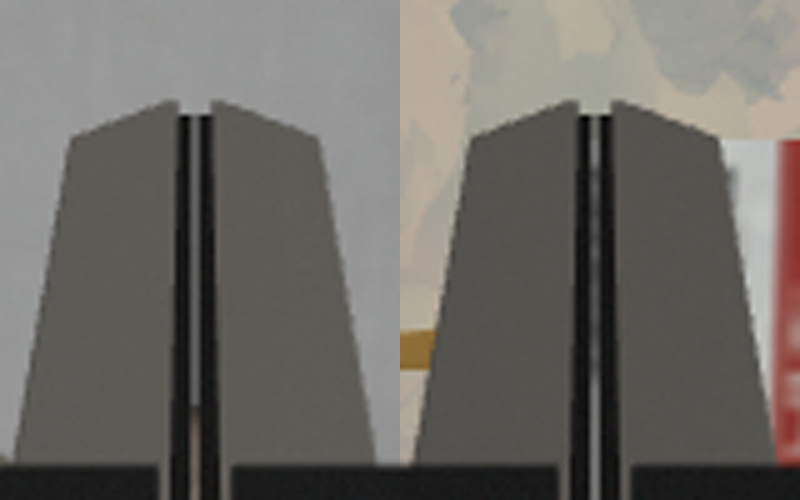

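```bash
python3 -m handwheel '[[0,0,0,-0.13,0,0,0],[0,0,0,-0.13,0,0,0],[0,0,0,-0.13,0,0.18,0],[0,0,0,-0.13,0,0.335,0],[0,0,0,-0.08,0,0.335,0],[0,0,0,0.03,0,0.335,0],[0,0,0,0.03,0,0.335,0],[0,0,0,0.03,0,0.335,0]]' 60
python3 - <<'E'
from h import *
p,M,s=T();print(wc(p),s['wrist_force'])
S=cam('scene');D=cam('side')
print(proj(S,p-[0,0,8]),proj(D,p-[0,0,8]))
shot('scene','s4.png',(240,170,100,75),8)
shot('side','s5.png',(290,230,100,75),8)
E
```

```text
clock: 5.28
eef_pos: [574.2, -226.6, 35.7]
eef_rot: [1.409, 1.568, -0.118]
wrist_force: [0.0, -0.5, 0.2]
finger_gap: 0.6
[   1.91612867 -259.50483823   35.73593406] [ 0.04270401 -0.52169008  0.24492636]
[[274.53409671 197.34026763]] [[346.0310134  328.50901944]]
```

View pics/s4.png

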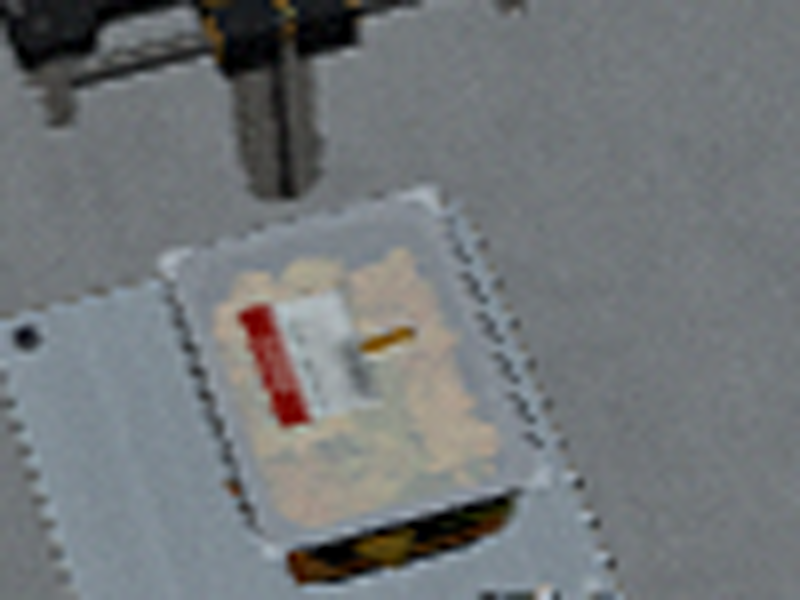

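View pics/s5.png

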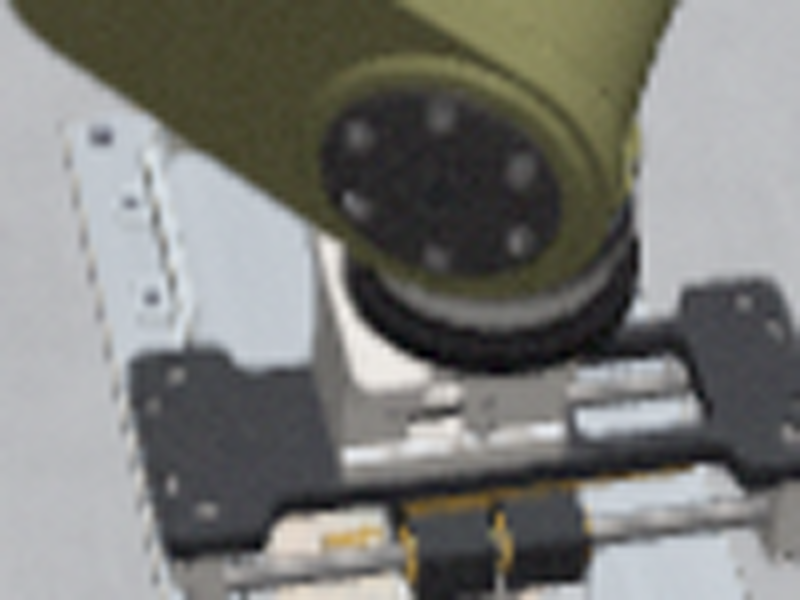

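```bash
python3 -m handwheel '[[0,0,0,0.02,0,0,0],[0,0,0,0.04,0,0,0],[0,0,0,0.05,0,0,0],[0,0,0,0.05,0,0,0]]'
python3 -m handwheel '[[0,0,0,0.008,0,0,0],[0,0,0,0.016,0,0,0],[0,0,0,0.016,0,0,0]]'
python3 -m handwheel '[[0,0,0,0.008,0,0,0],[0,0,0,0.008,0,0,0]]'
```

```text
clock: 5.88
eef_pos: [574.4, -226.8, 21.0]
eef_rot: [1.336, 1.567, -0.191]
wrist_force: [-0.0, -0.1, -0.2]
finger_gap: 0.3
clock: 6.25
eef_pos: [574.3, -226.8, 16.0]
eef_rot: [1.352, 1.567, -0.176]
wrist_force: [-0.7, -0.6, -0.5]
finger_gap: 0.5
clock: 6.5
eef_pos: [574.2, -226.7, 13.3]
eef_rot: [1.392, 1.568, -0.136]
wrist_force: [1.0, -1.0, 1.2]
finger_gap: 0.7
```

```bash
python3 -m handwheel '[[0,0,0,0.007,0,0,0],[0,0,0,0.007,0,0,0]]'
python3 - <<'E'
from h import *
p,M,s=T();print(wc(p),s['wrist_force'],s['effort'])
shot('wrist','w3.png')
E
```

```text
clock: 6.75
eef_pos: [574.1, -226.7, 11.0]
eef_rot: [1.428, 1.568, -0.099]
wrist_force: [-0.2, 0.1, 0.2]
finger_gap: 0.6
[   1.82432658 -259.62750419   11.00899685] [-0.21226471  0.05081037  0.16803497] [-3.80024925e-03 -6.62124968e+01 -3.01192868e+01  5.20909368e-02
  6.58607714e-04  1.76679455e-04]
```

View pics/w3.png

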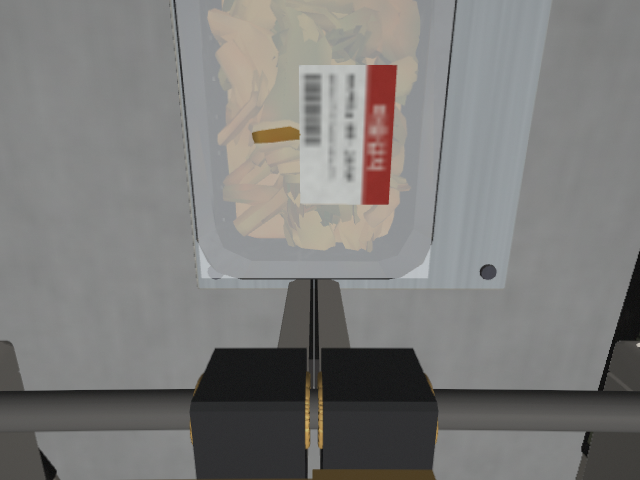

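Run:
```python
from h import *
c=cam('wrist');p,M,s=T()
for q in back(c,[(200,279),(428,279)],51):print(wc(q).round(1))
for q in back(c,[(198,288),(505,288),(488,272)],6):print(wc(q).round(1))
print([proj(c,p+M@np.array([8,0,dz])) for dz in(-8,0,8)], wc(c['position']))
```

```text
[ -48.3 -242.    51. ]
[  51.4 -242.2   51. ]
[ -64.4 -266.6    6. ]
[ 110.3 -266.8    6. ]
[  99.5 -257.     6. ]
[array([[314.33886241, 261.33731511]]), array([[314.33143349, 274.44900387]]), array([[314.32420504, 287.29417228]])] [   0.79920544 -177.1473645   204.16193409]
```

```bash
for i in 1 2 ; do python3 -m handwheel '[[0,0,0,0.01,0,0,0],[0,0,0,0.01,0,0,0]]' | egrep 'pos|force'; done
python3 - <<'E'
from h import *
shot('scene','s6.png',(240,170,100,75),8)
E
```

```text
eef_pos: [574.0, -226.7, 7.8]
wrist_force: [0.7, -0.3, -0.0]
eef_pos: [573.9, -226.6, 4.5]
wrist_force: [-0.5, 0.2, 0.2]
```

View pics/s6.png

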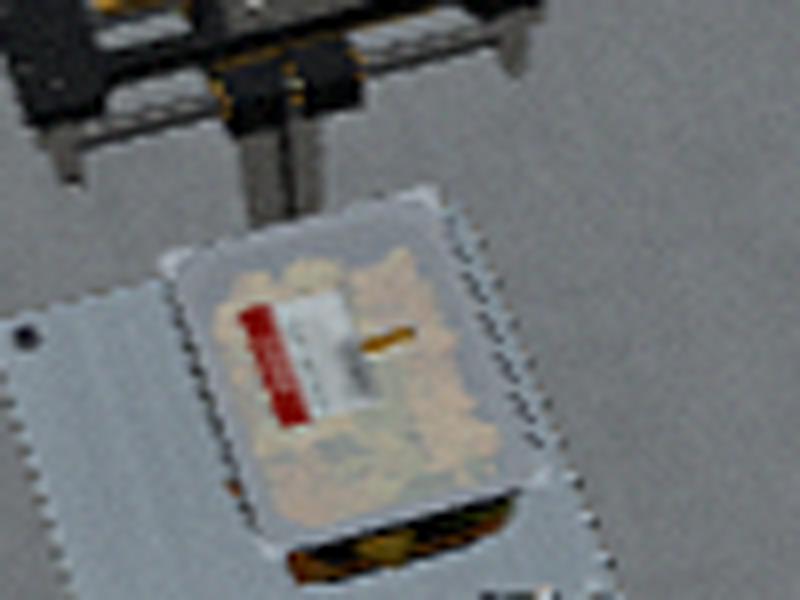

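```bash
for i in 1 2 3; do python3 -m handwheel '[[0,0,0,0.008,0,0,0],[0,0,0,0.008,0,0,0]]' | egrep 'pos|force'; done
```

```text
eef_pos: [573.8, -226.6, 2.0]
wrist_force: [-0.4, 0.5, 0.8]
eef_pos: [573.7, -226.5, -0.6]
wrist_force: [-0.8, 0.3, 0.1]
eef_pos: [573.6, -226.4, -3.3]
wrist_force: [-0.2, -0.2, 0.6]
```

```bash
for i in 1 2; do python3 -m handwheel '[[0,0,0,0.007,0,0,0],[0,0,0,0.007,0,0,0]]' | egrep 'pos|force'; done
```

```text
eef_pos: [573.5, -226.4, -5.6]
wrist_force: [-0.3, -0.1, 0.5]
eef_pos: [573.7, -226.5, -7.3]
wrist_force: [-2.3, 0.7, 5.9]
```

```bash
python3 -m handwheel '[[0,0,0,-0.04,0,0,0],[0,0,0,-0.083,0,0,0],[0,0,0,-0.083,0,0,0],[0,0,0,-0.083,0,0,0]]'
python3 - <<'E'
from h import *
plan(cw((1.3,-160,18)),Y0); plan(cw((1.3,-107,18)),Y0)
E
```

```text
clock: 9.1
eef_pos: [573.5, -226.5, 17.5]
eef_rot: [1.899, 1.57, 0.372]
wrist_force: [0.0, -0.3, -0.6]
finger_gap: 0.5
rot [ 0.     -0.0001 -0.0004] shift [-1.400e-03  2.000e-04 -3.312e-01] rows 1.6 clock 9.1
rot [ 0.     -0.0001 -0.0004] shift [-1.300e-03  2.000e-04 -5.079e-01] rows 2.4 clock 9.1
```

```bash
python3 -m handwheel '[[0,0,0,0,0,-0.015,0],[0,0,0,0,0,-0.03,0],[0,0,0,0,0,-0.045,0],[0,0,0,0,0,-0.06,0],[0,0,0,0,0,-0.08,0],[0,0,0,0,0,-0.105,0],[0,0,0,0,0,-0.13,0],[0,0,0,0,0,-0.155,0],[0,0,0,0,0,-0.18,0],[0,0,0,0,0,-0.2,0],[0,0,0,0,0,-0.2,0]]'
python3 - <<'E'
from h import *
p,M,s=T();print(wc(p),s['wrist_force'])
shot('wrist','w4.png')
E
```

```text
clock: 10.48
eef_pos: [571.0, -166.0, 17.7]
eef_rot: [1.973, 1.569, 0.447]
wrist_force: [-0.1, -1.6, 0.8]
finger_gap: 0.8
[   1.34445191 -198.84253926   17.66676796] [-0.13470481 -1.64209645  0.78456653]
```

View pics/w4.png

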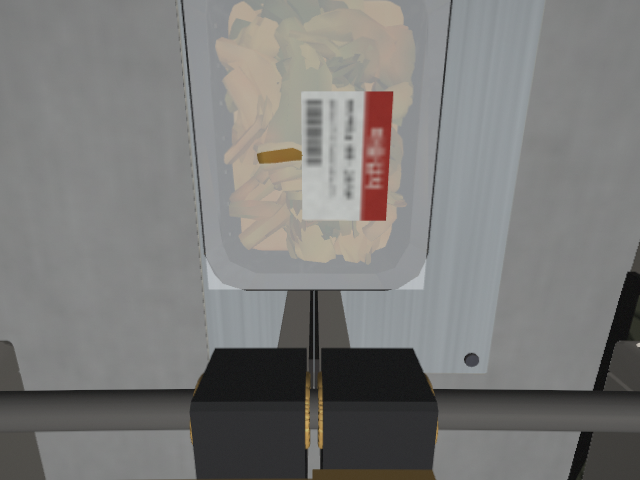

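```bash
python3 - <<'E'
from h import *
c=cam('wrist')
for q in back(c,[(207,290),(425,290)],51):print(wc(q).round(1))
E
python3 -m handwheel '[[0,0,0,0,0,-0.02,0],[0,0,0,0,0,-0.045,0],[0,0,0,0,0,-0.07,0],[0,0,0,0,0,-0.095,0],[0,0,0,0,0,-0.12,0],[0,0,0,0,0,-0.145,0],[0,0,0,0,0,-0.17,0],[0,0,0,0,0,-0.195,0],[0,0,0,0,0,-0.22,0],[0,0,0,0,0,-0.245,0],[0,0,0,0,0,-0.265,0],[0,0,0,0,0,-0.265,0]]'
python3 - <<'E'
from h import *
p,M,s=T();print(wc(p),s['wrist_force'])
shot('wrist','w5.png')
c=cam('wrist');print(proj(c,cw((0,-99,51))))
E
```

```text
[ -48.2 -189.8   51. ]
[  52.2 -189.9   51. ]
clock: 12.02
eef_pos: [567.5, -86.3, 17.7]
eef_rot: [2.112, 1.569, 0.586]
wrist_force: [-0.7, 0.1, 0.5]
finger_gap: 0.2
[   1.32911916 -119.10205085   17.73142258] [-0.67361375  0.14474236  0.52908785]
[[311.77208659 267.37596887]]
```

View pics/w5.png

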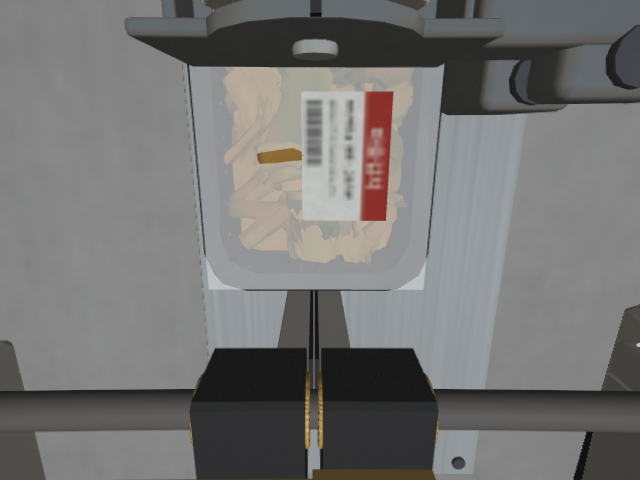

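```bash
python3 -m handwheel '[[0,0,0,0,0,-0.01,0],[0,0,0,0,0,-0.02,0],[0,0,0,0,0,-0.027,0],[0,0,0,0,0,-0.027,0]]'|egrep 'pos|force'
for i in 1 2; do python3 -m handwheel '[[0,0,0,0,0,-0.006,0],[0,0,0,0,0,-0.006,0]]' | egrep 'pos|force'; done
```

```text
eef_pos: [567.1, -78.2, 17.7]
wrist_force: [0.3, 0.9, 0.7]
eef_pos: [567.0, -76.3, 17.7]
wrist_force: [-0.1, -0.2, -0.6]
eef_pos: [566.9, -74.9, 17.7]
wrist_force: [-0.4, -4.6, 0.5]
```

```bash
python3 -m handwheel '[[0,0,0,0,0,-0.006,0],[0,0,0,0,0,-0.006,0]]' | egrep 'pos|force'
python3 - <<'E'
from h import *
p,M,s=T();print(wc(p),s['wrist_force'])
shot('wrist','w6.png')
shot('scene','s7.png',(250,200,100,110),5)
c=cam('wrist');print([wc(q).round(1) for q in back(c,[(207,290),(425,290)],51)])
E
```

```text
eef_pos: [566.9, -74.8, 17.8]
wrist_force: [0.2, -13.0, -1.0]
[   1.19435098 -107.52139144   17.76898968] [  0.19108476 -12.99419786  -1.01685576]
[array([-48.4, -98.2,  51. ]), array([ 52. , -98.2,  51. ])]
```

View pics/w6.png

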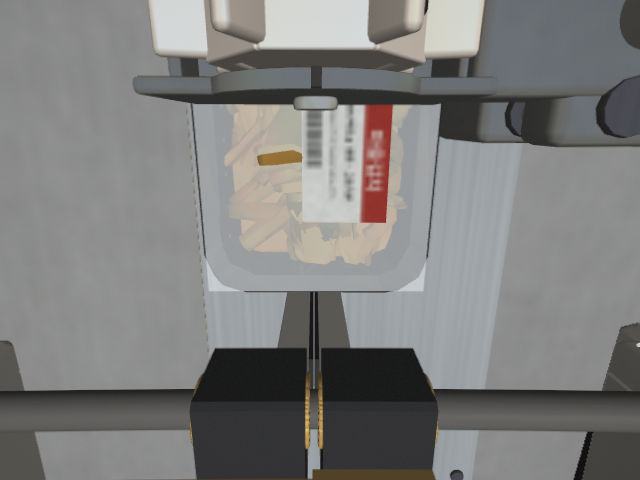

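View pics/s7.png

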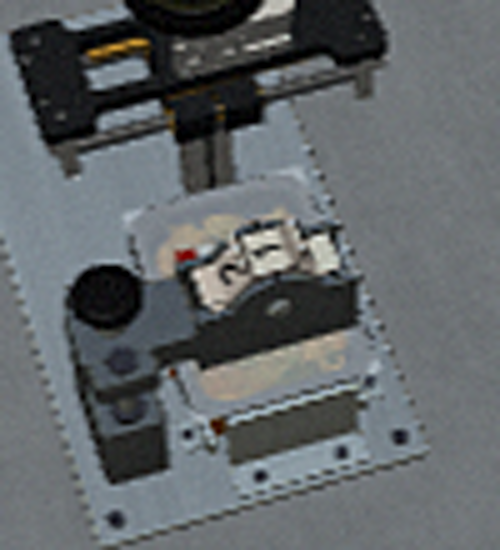

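```bash
python3 -m handwheel '[[0,0,0,0,0,0.02,0],[0,0,0,0,0,0.06,0],[0,0,0,-0.2,0,0.08,0],[0,0,0,-0.4,0,0.08,0],[0,0,0,-0.6,0,0.08,0],[0,0,0,-0.8,0,0.08,0],[0,0,0,-0.8,0,0.08,0]]'
python3 - <<'E'
from h import *
p,M,s=T();print(wc(p),s['joints'])
plan(cw((-36,0,230)),C[2]); 
shot('wrist','w7.png')
E
```

```text
clock: 14.3
eef_pos: [568.9, -98.9, 262.7]
eef_rot: [1.16, 1.561, -0.367]
wrist_force: [-0.5, 0.4, -0.7]
finger_gap: 0.7
[   2.19204509 -131.66994632  262.74185767] [-2.34809851e-01  3.13688807e-01  1.33983204e+00 -1.32371960e-03
  1.47816114e+00 -2.78685802e-01]
rot [-0.4998  0.0033 -0.0013] shift [ 0.1062 -0.1281 -0.4394] rows 8.4 clock 14.3
```

View pics/w7.png

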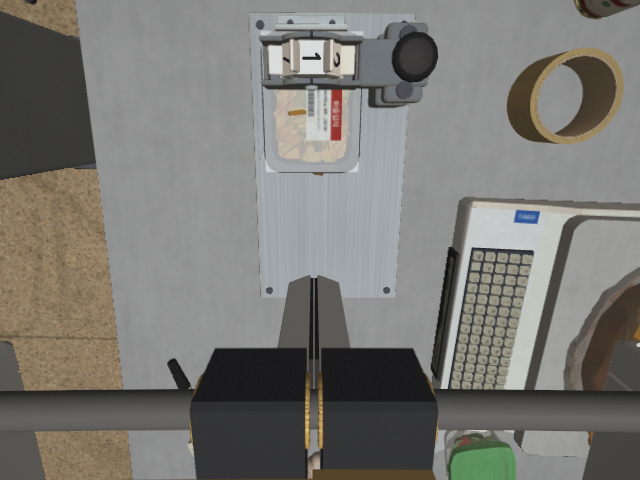

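```bash
python3 -m handwheel '[[-0.059,0,0,0,0,0,0],[-0.118,0,0,0,0,-0.05,0],[-0.177,0,0,0.02,-0.02,-0.1,0],[-0.236,0,0,0.04,-0.04,-0.2,0],[-0.295,0,0,0.06,-0.06,-0.3,0],[-0.354,0,0,0.08,-0.08,-0.4,0],[-0.413,0,0,0.1,-0.1,-0.44,0],[-0.47,0,0,0.106,-0.128,-0.44,0],[-0.5,0.003,0,0.106,-0.128,-0.44,0],[-0.5,0.003,0,0.106,-0.128,-0.44,0]]'
python3 - <<'E'
from h import *
p,M,s=T();print(wc(p),s['joints'])
plan(cw((-37,0,127.5)),C[2]); 
shot('wrist','w8.png')
E
```

```text
clock: 15.6
eef_pos: [523.7, 31.3, 225.8]
eef_rot: [2.374, 1.566, 2.417]
wrist_force: [0.1, -0.1, -0.4]
finger_gap: 0.7
[-37.36650724   0.28549815 225.79503068] [-0.01198443  0.22037591  1.54143071  0.00334311  1.38358961 -1.6265356 ]
rot [-0.0001 -0.0012 -0.0011] shift [ 0.3276 -0.0021  0.0024] rows 1.6 clock 15.6
```

View pics/w8.png

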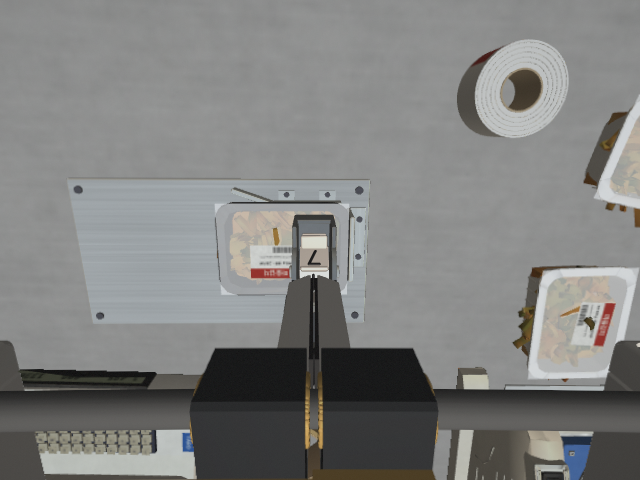

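```bash
python3 -m handwheel '[[0,0,0,0.1,0,0,0],[0,-0.001,-0.001,0.2,-0.002,0.002,0],[0,-0.001,-0.001,0.28,-0.002,0.002,0],[0,-0.001,-0.001,0.328,-0.002,0.002,0],[0,-0.001,-0.001,0.328,-0.002,0.002,0],[0,-0.001,-0.001,0.328,-0.002,0.002,0]]'
python3 - <<'E'
from h import *
p,M,s=T();print(wc(p))
plan(cw((-3,0,127.5)),C[2]);
E
```

```text
clock: 16.4
eef_pos: [524.5, 31.0, 128.4]
eef_rot: [0.161, 1.57, 0.202]
wrist_force: [-0.3, 0.1, -0.4]
finger_gap: 0.3
[-3.65305759e+01 -1.96506657e-02  1.28442880e+02]
rot [-0.0008  0.0004 -0.0001] shift [0.0033 0.0003 0.1118] rows 0.5 clock 16.4
```

```bash
python3 -m handwheel '[[0,0,0,0.003,0,0.02,0],[0,0,0,0.003,0,0.035,0],[0,0,0,0.003,0,0.05,0],[0,0,0,0.003,0,0.065,0],[0,0,0,0.003,0,0.08,0],[0,0,0,0.003,0,0.095,0],[0,0,0,0.003,0,0.11,0],[0,0,0,0.003,0,0.112,0]]'
python3 - <<'E'
from h import *
p,M,s=T();print(wc(p),s['wrist_force'])
shot('scene','c1.png',(250,200,100,90),6)
E
```

```text
clock: 17.4
eef_pos: [558.8, 32.4, 127.8]
eef_rot: [0.081, 1.568, 0.123]
wrist_force: [2.2, -0.2, 2.2]
finger_gap: 0.7
[-2.22787033e+00 -1.03385006e-01  1.27844890e+02] [ 2.23817165 -0.23116014  2.21825491]
```

View pics/c1.png

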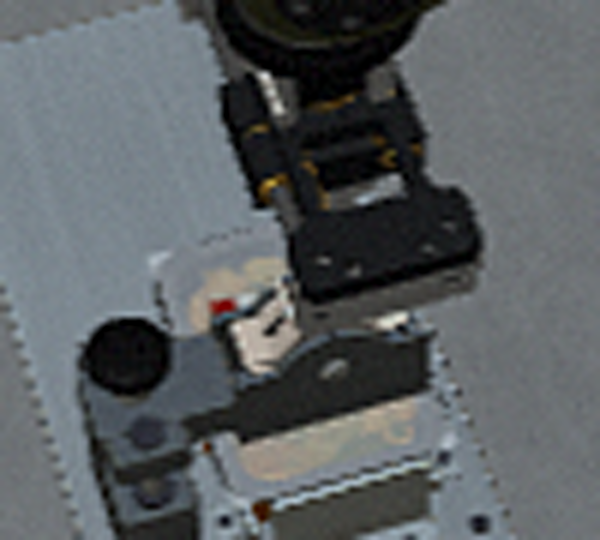

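```bash
python3 -m handwheel '[[0,0,0,-0.05,0,0,0],[0,0,0,-0.09,0,0,0],[0,0,0,-0.09,0,-0.06,0],[0,0,0,-0.09,0,-0.115,0],[0,0,0,-0.09,0,-0.115,0]]'
python3 - <<'E'
from h import *
p,M,s=T();print(wc(p),s['wrist_force'])
plan(cw((-37,0,127.5)),C[2]); 
shot('scene','c2.png',(250,200,100,90),6)
E
```

```text
clock: 18.08
eef_pos: [523.9, 30.9, 155.8]
eef_rot: [0.008, 1.567, 0.049]
wrist_force: [0.0, 0.3, -0.0]
finger_gap: 0.7
[-3.71499172e+01 -6.71117463e-02  1.55800755e+02] [ 0.03942396  0.26650296 -0.03784472]
rot [-0.0008  0.0011 -0.    ] shift [0.0943 0.0002 0.0002] rows 0.5 clock 18.075
```

View pics/c2.png

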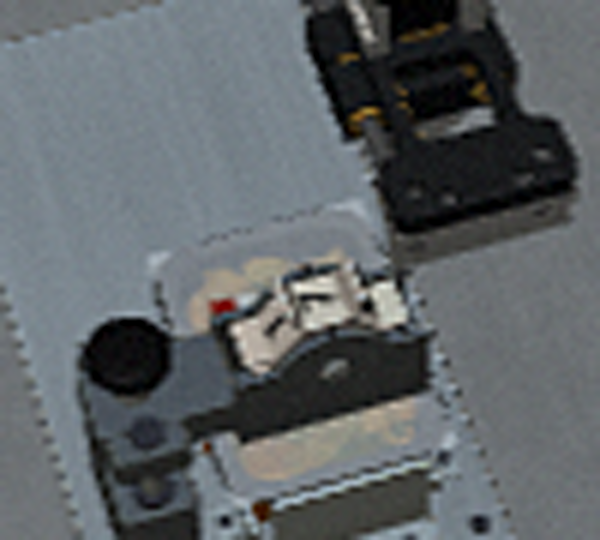

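```bash
python3 -m handwheel '[[0,0,0,0.05,0,0,0],[0,0,0,0.094,0,0,0],[0,0,0,0.094,0,0,0],[0,0,0,0.094,0,0.025,0],[0,0,0,0.094,0,0.045,0],[0,0,0,0.094,0,0.06,0],[0,0,0,0.094,0,0.075,0],[0,0,0,0.094,0,0.09,0],[0,0,0,0.094,0,0.105,0],[0,0,0,0.094,0,0.111,0],[0,0,0,0.094,0,0.111,0]]'
python3 -m handwheel '[[0,0,0,-0.05,0,0,0],[0,0,0,-0.09,0,0,0],[0,0,0,-0.09,0,-0.06,0],[0,0,0,-0.09,0,-0.115,0],[0,0,0,-0.09,0,-0.115,0]]'
python3 - <<'E'
from h import *
p,M,s=T();print(wc(p),s['wrist_force'])
plan(cw((-37,0,127.5)),C[2]); 
shot('scene','c3.png',(250,200,100,90),6)
E
```

```text
clock: 19.5
eef_pos: [558.3, 32.3, 127.9]
eef_rot: [0.011, 1.566, 0.052]
wrist_force: [3.1, 1.2, 2.3]
finger_gap: 0.4
clock: 20.12
eef_pos: [523.5, 30.9, 155.7]
eef_rot: [0.003, 1.565, 0.044]
wrist_force: [-1.0, -0.2, 0.2]
finger_gap: 0.4
[-3.75582463e+01 -4.45954444e-02  1.55717452e+02] [-0.97362547 -0.22325732  0.21056999]
rot [-0.0008  0.0018 -0.    ] shift [0.0941 0.0002 0.0013] rows 0.5 clock 20.125
```

View pics/c3.png

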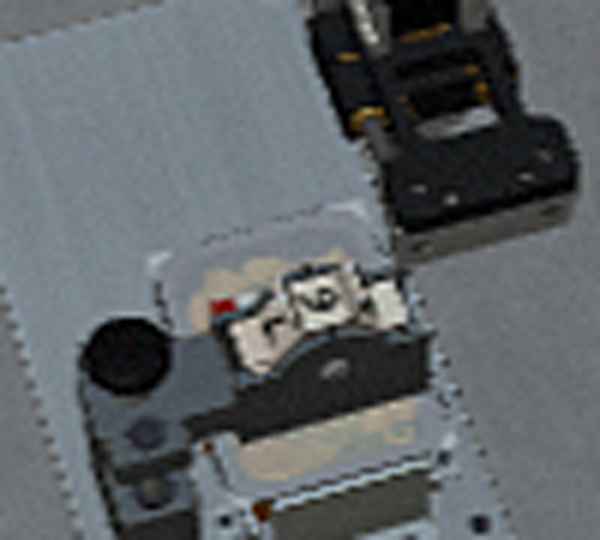

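6 is up, 7 beyond it; one more click brings up 5.

```bash
python3 -m handwheel '[[0,0,0,0.05,0,0,0],[0,0,0,0.094,0,0,0],[0,0.001,0,0.094,0,0,0],[0,0.001,0,0.094,0,0.025,0],[0,0.001,0,0.094,0,0.045,0],[0,0.001,0,0.094,0,0.06,0],[0,0.001,0,0.094,0,0.075,0],[0,0.001,0,0.094,0,0.09,0],[0,0.001,0,0.094,0,0.105,0],[0,0.001,0,0.094,0,0.111,0],[0,0.001,0,0.094,0,0.111,0]]'
python3 -m handwheel '[[0,0,0,-0.05,0,0,0],[0,0,0,-0.11,0,0,0],[0,0,0,-0.2,0,-0.06,0],[0,0,0,-0.32,0,-0.12,0],[0,0,0,-0.4,0,-0.18,0],[0,0,0,-0.4,0,-0.18,0]]'
python3 - <<'E'
from h import *
p,M,s=T();print(wc(p),s['wrist_force'])
shot('scene','c4.png',(250,200,100,90),6)
shot('wrist','w9.png')
E
```

```text
clock: 21.55
eef_pos: [558.0, 32.3, 127.9]
eef_rot: [-0.008, 1.567, 0.033]
wrist_force: [3.7, 0.5, 1.0]
finger_gap: 0.7
clock: 22.3
eef_pos: [503.5, 30.1, 250.1]
eef_rot: [-0.036, 1.563, 0.005]
wrist_force: [-0.2, -0.2, -0.4]
finger_gap: 0.5
[-5.75136325e+01 -4.40529179e-02  2.50118298e+02] [-0.20399111 -0.1928781  -0.43592719]
```

View pics/c4.png

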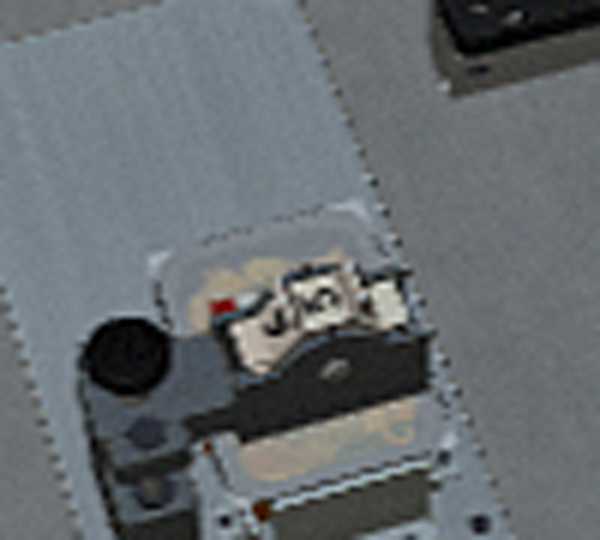

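View pics/w9.png

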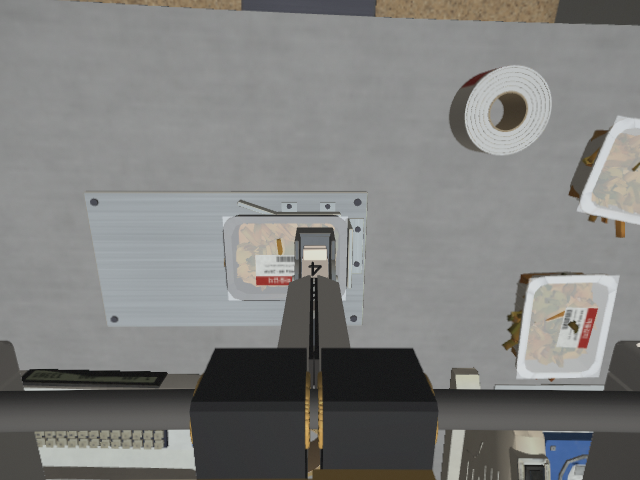

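Run:
```python
from h import *
c=cam('wrist')
import cv2
a=cv2.imread('pics/w9.png')[195:315,210:380]
cv2.imwrite('pics/w9b.png',cv2.resize(a,None,fx=4.5,fy=4.5,interpolation=cv2.INTER_CUBIC))
plan(cw((80,0,165)),C[2])
```

```text
rot [-0.0008  0.0013  0.    ] shift [0.2764 0.0012 0.4572] rows 2.6 clock 22.4
```

View pics/w9b.png

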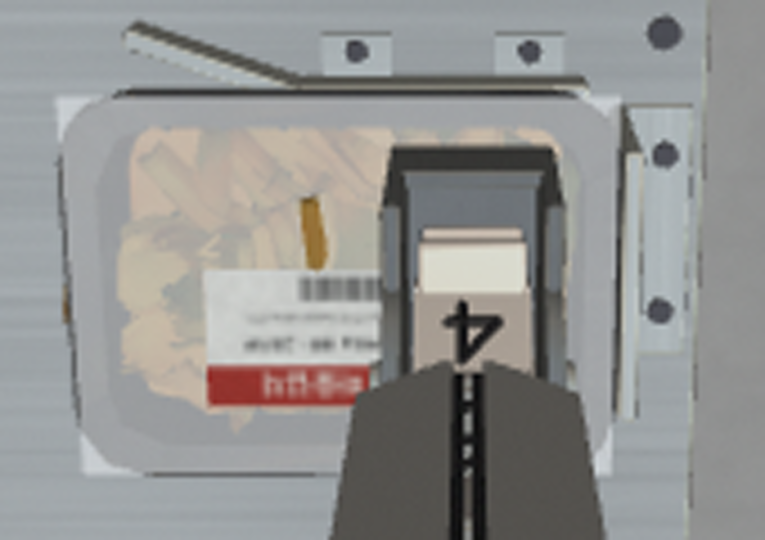

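Run:
```python
from h import *
c=cam('wrist')
f=lambda u,z:[wc(q).round(1) for q in back(c,np.array(u)/4.5+[210-.4,195-.4],z)]
print('rim L',f([(57,97),(83,475)],51)); print('rim R',f([(620,97),(613,475)],51))
print('stop',f([(624,105),(627,150),(622,415),(637,418),(642,152)],54))
import cv2
a=cv2.imread('pics/w9.png')[210:310,325:375]
cv2.imwrite('pics/w9c.png',cv2.resize(a[:60],None,fx=10,fy=10,interpolation=cv2.INTER_NEAREST))
```

```text
rim L [array([-47.4, -97.6,  51. ]), array([ 50.5, -98.1,  51. ])]
rim R [array([-47.1,  35. ,  51. ]), array([50.9, 35.5, 51. ])]
stop [array([-45.9,  35.7,  54. ]), array([-34.9,  36.7,  54. ]), array([33.1, 37.1, 54. ]), array([33.9, 40.8, 54. ]), array([-34.4,  40.3,  54. ])]
```

View pics/w9c.png

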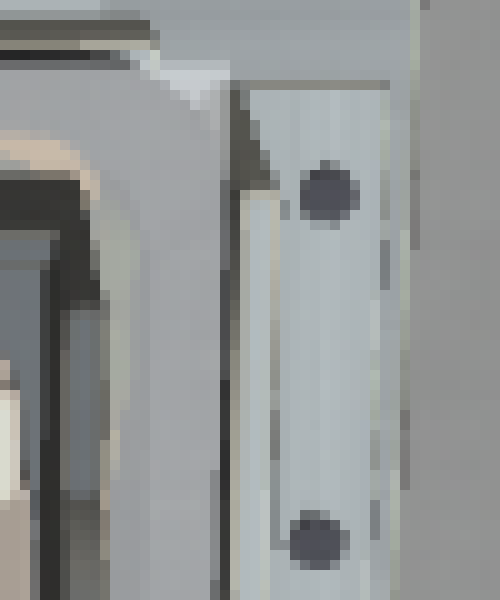

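```bash
python3 -m handwheel '[[0,0,0,0,0,0.15,0],[-0.001,0.001,0,0,0.001,0.3,0],[-0.001,0.001,0,0.1,0.001,0.457,0],[-0.001,0.001,0,0.2,0.001,0.457,0],[-0.001,0.001,0,0.276,0.001,0.457,0],[-0.001,0.001,0,0.32,0.001,0.457,0],[-0.001,0.001,0,0.34,0.001,0.457,0],[-0.001,0.001,0,0.34,0.001,0.457,0]]'
python3 - <<'E'
from h import *
p,M,s=T();print(wc(p),s['wrist_force'])
shot('scene','c5.png',(250,200,100,90),6)
shot('wrist','w10.png')
plan(cw((80,0,128)),C[2])
E
```

```text
clock: 23.4
eef_pos: [641.1, 36.0, 146.1]
eef_rot: [-0.069, 1.57, -0.025]
wrist_force: [-0.0, 0.4, -0.5]
finger_gap: 0.4
[ 8.01393934e+01 -1.20998809e-01  1.46058938e+02] [-0.02506643  0.36436944 -0.52051909]
rot [0.0002 0.0007 0.    ] shift [ 0.0627  0.0005 -0.0014] rows 0.3 clock 23.5
```

View pics/w10.png

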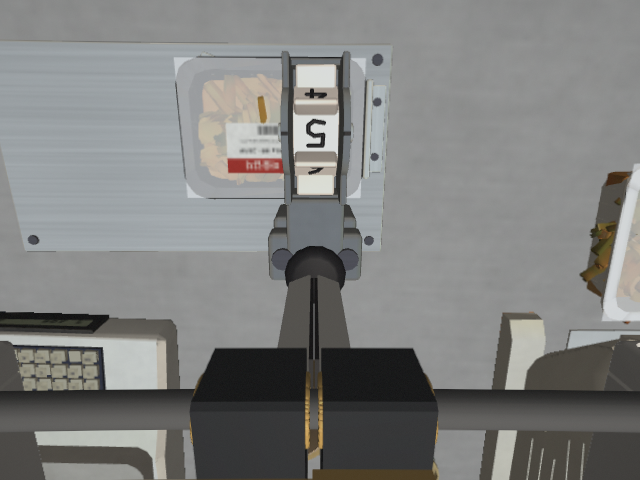

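View pics/c5.png

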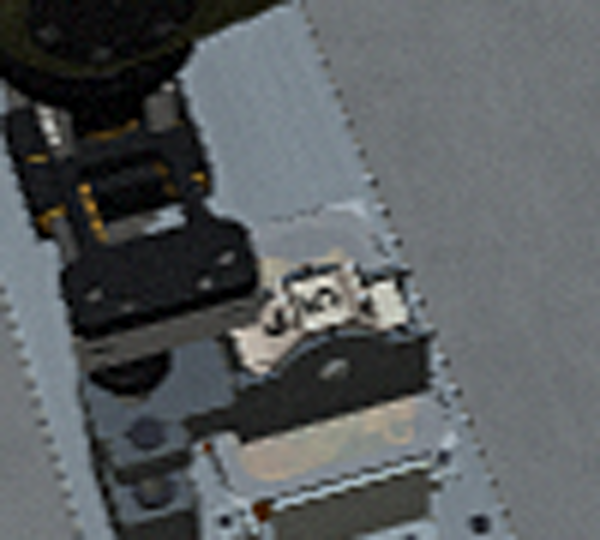

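```bash
python3 -m handwheel '[[0,0,0,0.02,0,0,0],[0,0,0,0.04,0,0,0],[0,0,0,0.055,0,0,0],[0,0,0,0.065,0,0,0],[0,0,0,0.075,0,0,0],[0,0,0,0.085,0,0,0],[0,0,0,0.095,0,0,0],[0,0,0,0.1,0,0,0],[0,0,0,0.1,0,0,0]]' | egrep 'clock|pos|force'
python3 -m handwheel '[[0,0,0,0.006,0,0,0],[0,0,0,0.006,0,0,0]]' | egrep 'clock|pos|force'
```

```text
clock: 24.62
eef_pos: [641.5, 36.0, 117.8]
wrist_force: [-5.7, -0.3, 7.8]
clock: 24.88
eef_pos: [641.5, 36.0, 117.0]
wrist_force: [-6.1, -0.7, 8.6]
```

```bash
for i in 1 2; do python3 -m handwheel '[[0,0,0,0.008,0,0,0],[0,0,0,0.008,0,0,0]]' | egrep 'clock|pos|force'; done
```

```text
clock: 25.12
eef_pos: [641.5, 36.0, 115.7]
wrist_force: [-5.4, 0.3, 8.9]
clock: 25.38
eef_pos: [641.6, 36.0, 114.6]
wrist_force: [-7.4, 0.1, 11.2]
```

```bash
for i in 1 2; do python3 -m handwheel '[[0,0,0,0.008,0,0,0],[0,0,0,0.008,0,0,0]]' | egrep 'clock|pos|force'; done
```

```text
clock: 25.62
eef_pos: [641.6, 36.0, 113.9]
wrist_force: [-8.1, -1.2, 15.4]
clock: 25.88
eef_pos: [641.7, 36.0, 113.4]
wrist_force: [-9.2, -0.2, 17.4]
```

```bash
for i in 1 2 3; do python3 -m handwheel '[[0,0,0,0.01,0,0,0],[0,0,0,0.01,0,0,0]]' | egrep 'clock|pos|force'; done
```

```text
clock: 26.12
eef_pos: [641.7, 36.0, 112.7]
wrist_force: [-10.8, -0.7, 18.6]
clock: 26.38
eef_pos: [641.8, 36.0, 112.4]
wrist_force: [-12.0, -0.5, 21.0]
clock: 26.62
eef_pos: [641.9, 36.0, 112.3]
wrist_force: [-14.7, -0.4, 25.8]
```

```bash
python3 -m handwheel '[[0,0,0,0.012,0,-0.003,0],[0,0,0,0.012,0,-0.003,0],[0,0,0,0.012,0,-0.003,0],[0,0,0,0.012,0,-0.003,0]]' | egrep 'clock|pos|force'
python3 - <<'E'
from h import *
shot('scene','c6.png',(250,200,100,90),6)
E
```

```text
clock: 27.12
eef_pos: [641.8, 36.0, 112.3]
wrist_force: [-10.3, -0.1, 26.7]
```

View pics/c6.png

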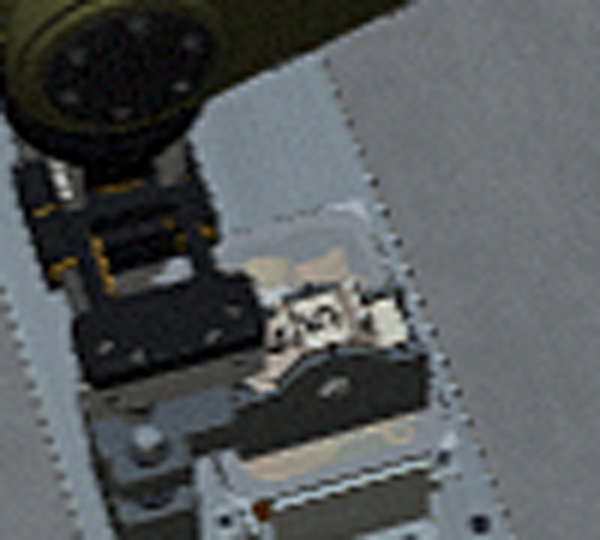

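```bash
python3 -m handwheel '[[0,0,0,0.02,0,-0.003,0],[0,0,0,0.02,0,-0.003,0],[0,0,0,0.02,0,-0.003,0]]' | egrep 'clock|pos|force'
python3 -m handwheel '[[0,0,0,-0.02,0,0,0],[0,0,0,-0.04,0,0,0],[0,0,0,-0.06,0,0,0],[0,0,0,-0.09,0,0,0],[0,0,0,-0.2,0,0,0],[0,0,0,-0.4,0,0,0],[0,0,0,-0.4,0,0,0]]' | egrep 'clock|pos|force'
python3 - <<'E'
from h import *
shot('scene','c7.png',(250,200,100,90),6)
shot('wrist','w11.png')
shot('side','s8.png',(280,190,110,100),5)
E
```

```text
clock: 27.55
eef_pos: [642.0, 36.0, 111.9]
wrist_force: [-18.6, -0.2, 42.7]
clock: 28.42
eef_pos: [641.2, 36.1, 237.2]
wrist_force: [-0.4, -0.5, -0.2]
```

View pics/c7.png

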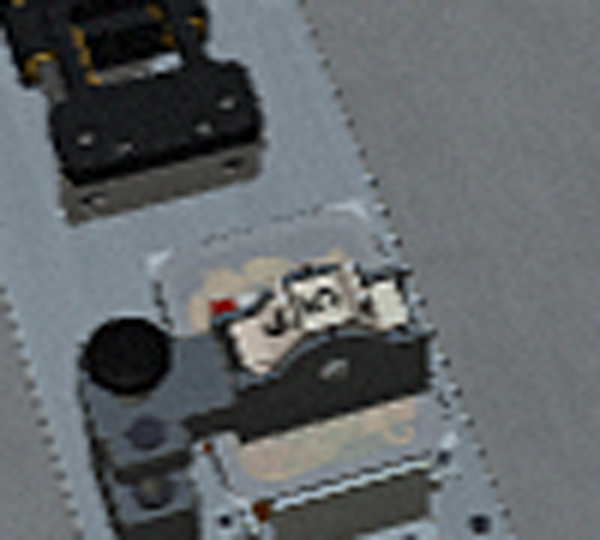

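View pics/w11.png

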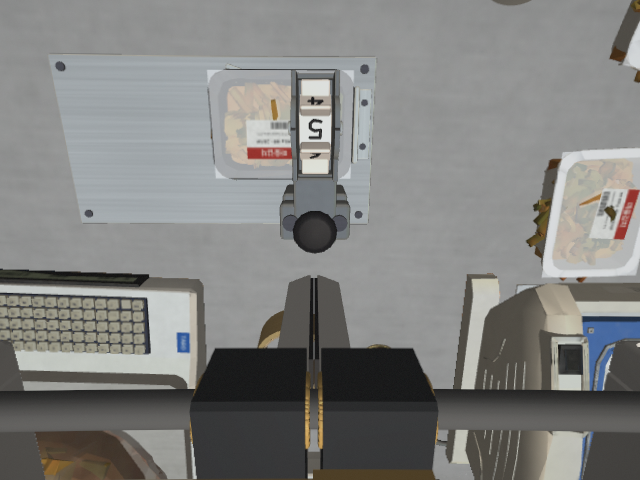

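```bash
python3 -c "
from cell import order; print(order.sign_off())"
```

```text
the job is handed in; nothing more can be done
None
```

The tray is pushed home, the thumbwheel shows 5, and the stamp was pressed once and released. I handed the job in at about 28.5 s of the 72 s, with the arm clear of everything; no verdict was reported.

- **Tray:** I pushed it along the guide with the closed fingertips until the force rose to 13 N with the rim against the stop. The rim measured at the home position to about 1 mm and square to the coder. A dark line about 1 px (roughly 1 mm) wide shows between rim and stop; I took it for the lid's edge, not a gap.
- **Wheel:** three single clicks away from the robot took it from 1 through 7 and 6 to 5. The last pictures show 5 centred between the index marks.
- **Stamp:** I pressed the pad until it went no further, about 14–15 mm down by my tip height. Wrist force held at 26–27 N and ended with a brief 43 N from the fingertips. That is above the 40 N limit set for the gripper's body; only the fingertips were in contact, and the 120 N wrist limit was far off. The head sprang back fully.

**Disagreements with the description:**
- The fingertips ended about 12.5 mm behind the TCP, not 8 mm ahead of it. My first push therefore passed over the tray without moving it. I then touched the plate gently (6 N) and used that tip height from there on.
- While pressing, I also saw an unexplained sideways force of up to 19 N.

I saw no other objects move, but I did not compare their positions at the end.

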